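Sort two camera couplers with a fit gauge and lock the good one

ROBOT

A 7-joint arm with a two-finger parallel gripper is mounted at the origin on the work surface. World frame = base frame: x ahead of the robot, y to its left, z up, the work surface at z = 0. Lengths are in m, angles in rad, forces in N, time in s.
With the tool pointing down it reaches from about 0.4 to 0.85 m from the base axis. Payload 10.4 kg.
Tool frame: the origin (TCP) lies at the very end of the fingers, on their centre line; the grasp point (between the pads) lies 19 mm behind it; z points along the fingers, y is the line along which they close (so a half turn about z gives the same grasp; the last joint's range is limited). The gripper opens to 87 mm and grips with 3 to 60 N. Pads are 19 mm wide; open, the fingers measure 117 mm over their backs; the gripper's body (75 mm by 190 mm) begins 51 mm behind the grasp point.
Start: joints at [-1.258, 0.332, -0.065, 1.46, 0.022, 1.35, -0.088], TCP at [0.206, 0.59, 0.223] pointing down, gripper open.
Joint ranges: [-2.6, 2.6], [-0.5, 2.12], [-1.47, 1.34], [0.16, 2.42], [-1.27, 4.41], [0.06, 2.06], [-2.6, 2.6]. Speed limits (rad/s): [2.22, 2.22, 2.79, 2.79, 3.14, 3.14, 3.14].

INTERFACE

Orientations are given as a unit quaternion [x, y, z, w].
In Python, from bench import status, camera, order gives the robot as it stands.
- The arm moves only by the tool jog_arm, never from a script. Its argument "plan" is a list of rows, each a list of 7 numbers: the turn, a rotation vector about the tool's x, y, z in rad, then the shift along the tool's x, y, z in mm, then the opening, from -1 (shut) to 1 (fully open). A call has 1 to 12 rows; each row is the pose to reach, as a shift and turn from the pose commanded when the call began, along the tool's axes at that moment; what a row does not reach only later rows make up. A row lasts 1/10 s, in which the tool goes at most 50 mm and 8.59 degrees, less where a joint would pass 70% of its speed; a pose out of reach is approached as far as the arm can. A call with a gripper value outside its range is refused whole. The fingers move at their own pace and stop on an object; "squeeze" is the grip in N (left out, the last holds). Time passes only in rows, so rows that repeat a pose let the fingers close. It gives the time, the measured TCP pose, the force, the opening and the grip force at its end, in the units of the state.
- status.read_state(): the state, without advancing time (a new reading comes with each control period).
- camera(name): name is "side" or "top" or "wrist"; returns a dict with "image" (400x640x3 uint8, red, green, blue), "z_map" (400x640 float32, m along the optical axis (not along the pixel's ray), 0 where there is no reading), "fx", "fy", "cx", "cy" (pixels), "world_from_camera" (4x4, takes a point from camera to world coordinates); the wrist camera has in their place "mount" (4x4, takes a point from camera to tool coordinates, whose origin is the TCP and whose axes are the flange's). Camera axes: x right, y down, z forward; pixel columns grow to the right and rows downward; lengths in m; the calibration is good to about 2 mm. The wrist camera is an equidistant fisheye: a pixel r from the principal point sees the ray r / f radians off the axis. A picture is of the moment at which its call begins: read the wrist's pose just before it.
- order.close_job(): hands the job in; it is judged then, once.
The state is a dict: "time": time; "joint_positions": joint angles; "joint_vel": joint speeds; "joint_torque": joint torques, N m; "ee_pos": TCP position; "eef_rot": TCP orientation; "ft_force": force on the tool from outside, world axes, zero at the start; "torque": the same for the moment, N m; "width": finger opening in m; "grip_force": force on a finger pad.
Only numpy, scipy, OpenCV 4.12 (cv2) and the standard library are available. Lean on these libraries where they do the work, as an engineer would, in place of code of your own. Each camera call takes 0.05 s, during which the arm holds its last target. There are 200 camera calls.

TASK

Exactly one of the two look-alike microscope couplers fits the fit gauge today: find out which by trying them in the gauge's sleeve. Leave the one that slides fully home standing in the gauge and then swing the gauge's lock lever fully shut over its shoulder; stand the other one upright in the blue reject tray. Leave the jar, the pot and the glass dish where they are.

Things in the scene. Friction and masses are not known exactly. Their poses are not given: they have to be found in the camera images.
- coupler_a: Coupler, loose, 0.25 kg, upright at start: silver cylinder 52 mm dia., 70 mm tall, black band, foot edge tapered 2 mm; on its flat shoulder a black stem, 24 mm dia., 40 mm tall, to grip from above. Origin: centre of underside, z up the stem. Its underside has a hidden recess, different in the two couplers; outwardly they are alike, and only trying shows which fits.
- coupler_b: Second coupler, loose, 0.25 kg, upright at start: silver cylinder 52 mm dia., 70 mm tall, black band, foot edge tapered 2 mm; on its flat shoulder a black stem, 24 mm dia., 40 mm tall, to grip from above. Origin: centre of underside, z up the stem. Its underside has a hidden recess, different in the two couplers; outwardly they are alike, and only trying shows which fits.
- gauge: Fit gauge, fixed: black base plate 12 mm thick (x -50 to 80, y -53 to 53 mm in its frame, with a tab to y -97) with an upright cream guide sleeve, 72 mm outer dia.. Origin: on the sleeve's axis at bench level, z up. Inside the sleeve stands a brass core, a pin or a ring; the other core is parked on the tab at x 25, y -70 mm, fixed, not used. Which core is in use varies.
- gauge_mouth (a point): Centre of the sleeve's rim, 70 mm above the bench. The bore is 55 mm in diameter.
- gauge_floor (a point): Centre of the sleeve's floor, 12 mm above the bench; the core stands here, 30 mm tall. A coupler that fits slides over the core to this floor (underside at 12 mm, shoulder at 82 mm above the bench, fully home); the wrong one stops on the core, 30 mm higher.
- lock (a joint): Lock lever on the gauge, swings level about an upright pivot, rad: 0 = shut, starts open at 1.1 to 1.6, stop at 1.9; opening turns it clockwise seen from above. Stays where left (light friction). Steel bar 12 x 12 mm, 85 to 97 mm above the bench. Shut, it runs from the pivot along the gauge's -x, 3 mm above the home coupler's shoulder, 4 mm beside its stem.
- lock_grip (a point): Middle of the upright red pin at the lever's end, 115 mm from the pivot, 118 mm above the bench; pin 14 mm diameter, from 95 to 135 mm above the bench. Take it or push it from above.
- lock_hinge (a point): On the lever's pivot axis, 91 mm above the bench; in the gauge's frame at x 50, y 22 mm. The pivot post and its 26 mm hub reach up to 97 mm.
- tray: Blue reject tray, fixed: 150 x 150 mm outside, 22 mm high, walls and floor 4 mm thick. Origin: centre of its underside at the bench. A coupler stands in it with its underside about 4 mm above the bench.
- jar: Bystander: white sample jar with a yellow lid, 68 mm diameter, 85 mm tall. Origin: centre of its underside. Leave alone.
- pot: Bystander: small amber glass pot with a white lid, 52 mm diameter, 60 mm tall. Origin: centre of its underside. Leave alone.
- dish: Bystander: flat glass culture dish with its lid on, 90 mm diameter, 16 mm high. Origin: centre of its underside. Leave alone.
Mind the look-alikes: they are no part of the job. Leave any red look-alike of the coupler_b alone.

How it is judged:
By the outcome, as a careful person would: the job done as asked, in the order asked, and still so for the second after the job is handed in, with the robot touching nothing.
It also fails if it takes over 67 s, if anything falls off the work surface, if the arm or the gripper's body presses on something with over 40 N, if the wrist force passes 120 N, or if a joint passes its speed limit or range.

## Working session

There is one attempt and no reset: what is moved stays moved. The work goes in short steps, Python scripts to look and compute and a tool call to move; the robot and the scene stay as the last step left them, time stands still between calls to the robot, and variables do not carry over. Pictures are saved under pics/ and viewed, at most 10 in all, crops included, and the job is handed in when it is done.

Besides the shell and the picture viewer there is one more tool, called after ">>>" as name(argument=value, ...) on one line, values as JSON. jog_arm: Moves the arm, as the interface text tells. Its arguments: {"type":"object","properties":{"plan":{"type":"array"},"squeeze":{"type":"number"}},"required":["plan"]}

```bash
mkdir -p pics; ls; python3 - <<'E'
from bench import status,camera
import cv2,numpy as np,pickle
s=status.read_state();print({k:np.round(v,3).tolist() for k,v in s.items()})
for n in("top","side"):
    c=camera(n);pickle.dump(c,open(f"pics/{n}0.pkl","wb"));cv2.imwrite(f"pics/{n}0.png",c["image"][...,::-1])
    print(n,c["fx"],c["cx"],c["cy"],np.round(c["world_from_camera"],3).tolist())
E
```

```text
pics
{'time': 0.0, 'joint_positions': [-1.258, 0.333, -0.065, 1.461, 0.022, 1.35, -0.088], 'joint_vel': [-0.0, 0.002, -0.002, -0.0, 0.002, -0.0, -0.001], 'joint_torque': [-0.0, -62.323, 0.025, -38.991, -0.061, 0.039, 0.0], 'ee_pos': [0.206, 0.59, 0.222], 'eef_rot': [0.167, 0.986, -0.001, -0.0], 'ft_force': [-0.839, 0.11, -0.549], 'torque': [0.023, 0.003, 0.01], 'grip_force': 0.0, 'width': 0.087}
top 420.20771473157004 316.8640693548165 199.10817350436216 [[0.022, -0.979, 0.204, 0.318], [-1.0, -0.021, 0.008, 0.033], [-0.004, -0.205, -0.979, 1.271], [0.0, 0.0, 0.0, 1.0]]
side 400.79849543715994 320.360368842488 191.52544552450198 [[0.911, -0.317, 0.263, 0.328], [-0.412, -0.701, 0.582, -0.486], [-0.0, -0.638, -0.77, 0.809], [0.0, 0.0, 0.0, 1.0]]
```

View pics/top0.png

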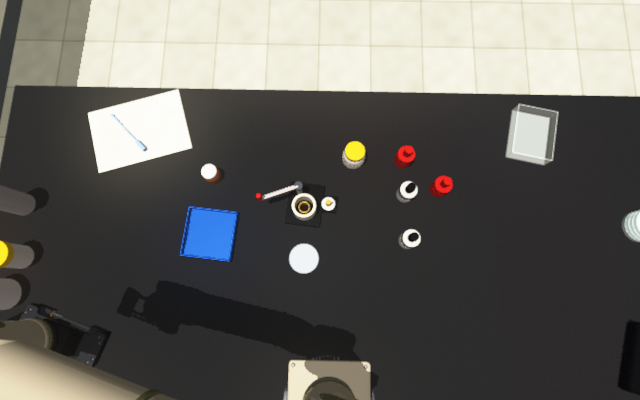

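View pics/side0.png

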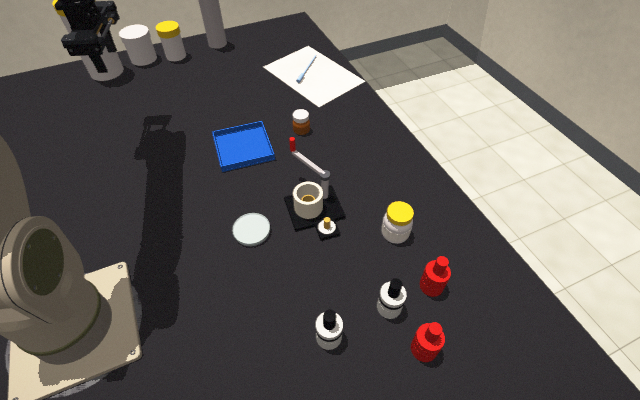

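The top view shows the silver couplers at about (408,190) and (411,239), the gauge sleeve at (304,207), the red pin at (258,196), the hub at (298,186), the tray at (210,234), and red look-alikes at (405,155) and (443,185). The side view agrees: couplers at (392,300) and (329,330), sleeve at (307,200), pin at (292,145).

```bash
cat > h.py <<'E'
import numpy as np,cv2,pickle
def cloud(c,T=None):
    z=c["z_map"];v,u=np.mgrid[:400,:640]
    P=np.stack([(u-c["cx"])/c["fx"]*z,(v-c["cy"])/c["fy"]*z,z],-1)
    T=c["world_from_camera"]
    W=P@T[:3,:3].T+T[:3,3];W[z<=0]=np.nan;return W
def ray(c,u,v,h):
    T=c["world_from_camera"];d=T[:3,:3]@np.array([(u-c["cx"])/c["fx"],(v-c["cy"])/c["fy"],1])
    return T[:3,3]+d*(h-T[2,3])/d[2]
def fit(P):
    A=np.c_[2*P[:,:2],np.ones(len(P))];s=np.linalg.lstsq(A,(P[:,:2]**2).sum(1),rcond=None)[0]
    return s[:2],np.sqrt(s[2]+s[0]**2+s[1]**2)
def mid(p,q): # closest points of two rays (o,d)
    (o1,d1),(o2,d2)=p,q
    t=np.linalg.lstsq(np.c_[d1,-d2],o2-o1,rcond=None)[0];a,b=o1+t[0]*d1,o2+t[1]*d2
    return (a+b)/2,np.linalg.norm(a-b)
def rd(c,u,v):
    T=c["world_from_camera"];return T[:3,3],T[:3,:3]@np.array([(u-c["cx"])/c["fx"],(v-c["cy"])/c["fy"],1])
E
python3 - <<'E'
from h import *
rois={"top":dict(ca=(390,175,425,205),cb=(395,225,428,252),sleeve=(288,190,322,225),pin=(250,188,268,204),tray=(175,200,245,266),core2=(320,196,337,213),dish=(285,240,322,276),jar=(338,138,370,170),pot=(198,160,224,185)),
"side":dict(ca=(375,275,410,320),cb=(312,307,346,350),sleeve=(290,180,326,220),pin=(286,134,298,152),tray=(205,118,280,172),core2=(316,216,338,238))}
for n in rois:
    c=pickle.load(open(f"pics/{n}0.pkl","rb"));W=cloud(c);im=c["image"].astype(int)
    hsv=cv2.cvtColor(c["image"],cv2.COLOR_RGB2HSV)
    for k,(a,b,e,f) in rois[n].items():
        w=W[b:f,a:e].reshape(-1,3);h=hsv[b:f,a:e].reshape(-1,3);ok=~np.isnan(w[:,0]);w,h=w[ok],h[ok]
        if k in("ca","cb"):
            t=w[(w[:,2]>.104)&(w[:,2]<.117)];s=w[(w[:,2]>.064)&(w[:,2]<.076)]
            print(n,k,"stem top",len(t),np.median(t,0).round(4),((t.max(0)+t.min(0))/2).round(4),"shoulder",np.median(s,0).round(4),[np.round(x,4) for x in fit(s)],((s.max(0)+s.min(0))/2).round(4),np.ptp(s,axis=0).round(3))
        elif k=="sleeve":
            s=w[(w[:,2]>.064)&(w[:,2]<.076)];print(n,k,len(s),s.mean(0).round(4),[np.round(x,4) for x in fit(s)],((s.max(0)+s.min(0))/2).round(4),np.ptp(s,axis=0).round(3))
        elif k=="pin":
            m=(h[:,1]>150)&((h[:,0]<10)|(h[:,0]>170));s=w[m];print(n,k,len(s),s.round(3).tolist()[:12],s.max(0).round(4))
        elif k=="tray":
            m=(h[:,0]>100)&(h[:,0]<130)&(h[:,1]>150);s=w[m];r=cv2.minAreaRect((s[:,:2]*1000).astype(np.float32));print(n,k,np.round(r[0],1),np.round(r[1],1),r[2],np.percentile(s[:,2],[2,50,98]).round(4))
        elif k=="core2": s=w[w[:,2]>.02];print(n,k,len(s),s.mean(0).round(4),s.max(0).round(4))
        else:
            s=w[w[:,2]>.008];print(n,k,((s.max(0)+s.min(0))/2).round(3),np.ptp(s,axis=0).round(3),s[:,2].max().round(3))
# hub & plate: points in 0.085..0.1 near the lever (top)
    W2=W.reshape(-1,3)
    lev=W2[(W2[:,2]>.08)&(W2[:,2]<.102)&(W2[:,0]>.33)&(W2[:,0]<.62)&(W2[:,1]>-.02)&(W2[:,1]<.25)]
    print(n,"lever",len(lev));print(lev[np.argsort(lev[:,1])][::max(1,len(lev)//14)].round(3).tolist())
    c2=c["image"]
c=pickle.load(open("pics/top0.pkl","rb"));i=c["image"][130:280,180:460]
cv2.imwrite("pics/crop0.png",cv2.resize(i[...,::-1],None,fx=2.8,fy=2.8,interpolation=cv2.INTER_CUBIC))
E
```

```text
top ca stem top 57 [ 0.6036 -0.2238  0.1094] [ 0.6028 -0.2243  0.109 ] shoulder [ 0.5952 -0.2178  0.0695] [array([ 0.6027, -0.2239]), np.float64(0.0204)] [ 0.6019 -0.2231  0.0701] [0.05  0.05  0.012]
top cb stem top 57 [ 0.461  -0.2281  0.1098] [ 0.4602 -0.2288  0.1099] shoulder [ 0.4563 -0.2233  0.0692] [array([ 0.4608, -0.2292]), np.float64(0.0206)] [ 0.4595 -0.2281  0.0698] [0.049 0.05  0.011]
top sleeve 197 [0.5495 0.0827 0.069 ] [array([0.55 , 0.083]), np.float64(0.032)] [0.5549 0.083  0.07  ] [0.081 0.07  0.011]
top pin 37 [[0.598, 0.232, 0.002], [0.598, 0.229, 0.004], [0.599, 0.227, -0.002], [0.599, 0.223, 0.0], [0.565, 0.211, 0.137], [0.566, 0.209, 0.133], [0.566, 0.206, 0.134], [0.566, 0.203, 0.134], [0.596, 0.22, -0.001], [0.563, 0.211, 0.134], [0.563, 0.208, 0.137], [0.563, 0.206, 0.136]] [0.5992 0.2324 0.1372]
top tray [471.  370.4] [160.  156.5] 84.32041931152344 [-0.0027  0.0032  0.0223]
top core2 28 [0.5657 0.0107 0.0378] [0.573  0.0184 0.0456]
top dish [0.404 0.082 0.015] [0.096 0.093 0.014] 0.022
top jar [ 0.711 -0.064  0.049] [0.064 0.067 0.082] 0.09
top pot [0.648 
[... 1033 characters left out ...]
[0.605, 0.35, -0.0], [0.56, 0.209, 0.135], [0.563, 0.209, 0.134], [0.565, 0.208, 0.134], [0.568, 0.207, 0.134], [0.57, 0.207, 0.134], [0.557, 0.209, 0.133], [0.56, 0.207, 0.134]] [0.6093 0.3546 0.1366]
side tray [470.3 380.3] [182.5 151.3] 84.42830657958984 [0.0003 0.0045 0.0225]
side core2 60 [0.5673 0.0078 0.0359] [0.5759 0.0174 0.0441]
side lever 309
[[0.601, 0.085, 0.096], [0.598, 0.09, 0.085], [0.608, 0.095, 0.096], [0.598, 0.101, 0.096], [0.598, 0.108, 0.096], [0.597, 0.117, 0.098], [0.596, 0.126, 0.097], [0.584, 0.136, 0.093], [0.582, 0.145, 0.084], [0.579, 0.154, 0.095], [0.575, 0.165, 0.086], [0.579, 0.175, 0.097], [0.567, 0.186, 0.095], [0.572, 0.197, 0.097], [0.558, 0.208, 0.096]]
```

View pics/crop0.png

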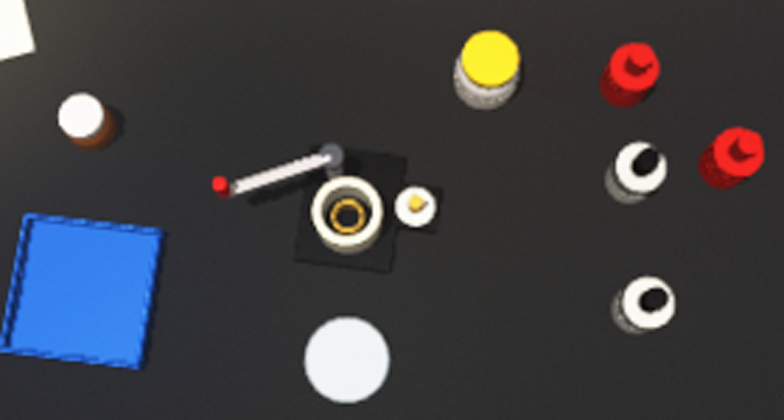

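The crop shows a ring core in the sleeve at about crop (347,214), with the pin core parked on the tab at (415,205). The cloud heights match the text: stem 0.109, shoulder 0.070, sleeve rim 0.070, lever pin 0.135. I'll move to above the gauge first and open the fingers partway.

>>> jog_arm(plan=[[0,0,0,-490,-365,-30,0.15],[0,0,0,-490,-365,-30,0.15],[0,0,0,-490,-365,-30,0.15],[0,0,0,-490,-365,-30,0.15],[0,0,0,-490,-365,-30,0.15],[0,0,0,-490,-365,-30,0.15],[0,0,0,-490,-365,-30,0.15],[0,0,0,-490,-365,-30,0.15],[0,0,0,-490,-365,-30,0.15],[0,0,0,-490,-365,-30,0.15],[0,0,0,-490,-365,-30,0.15],[0,0,0,-490,-365,-30,0.15]], squeeze=25)

```text
time: 1.3
ee_pos: [0.5424, 0.0919, 0.252]
eef_rot: [0.167, 0.986, 0.0, -0.0]
ft_force: [1.3, 1.2, 0.2]
width: 0.0501
grip_force: 0.0
```

```bash
python3 - <<'E'
from bench import status,camera
import cv2,numpy as np,pickle
s=status.read_state();c=camera("wrist");pickle.dump((s,c),open("pics/w1.pkl","wb"));cv2.imwrite("pics/w1.png",c["image"][...,::-1])
print(s["ee_pos"],s["eef_rot"],c["fx"],c["fy"],c["cx"],c["cy"],np.round(c["mount"],3).tolist())
E
```

```text
[0.54237574 0.09186382 0.25198056] [ 1.67000350e-01  9.85956834e-01  5.82487322e-05 -2.04388768e-05] 309.70691628693146 309.70691628693146 318.64367694698825 195.35355932914348 [[-0.001, -0.969, -0.248, 0.067], [1.0, -0.002, 0.001, 0.001], [-0.001, -0.248, 0.969, -0.162], [0.0, 0.0, 0.0, 1.0]]
```

View pics/w1.png

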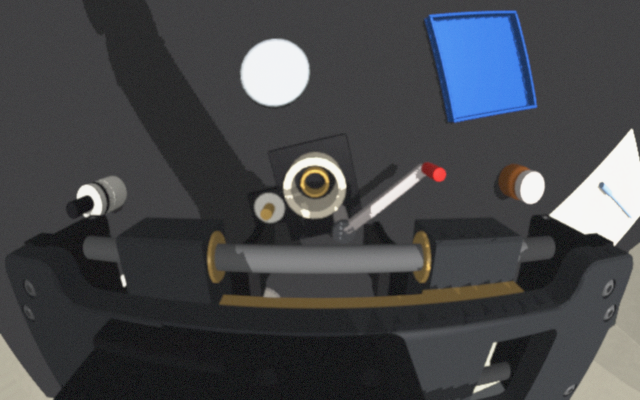

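The wrist view shows the sleeve rim around (315,186), the ring core inside it, the hub at (341,229) and the pin at (433,173).

```bash
cat >> h.py <<'E'
from scipy.spatial.transform import Rotation as R
def wcloud(s,c):
    z=c["z_map"];v,u=np.mgrid[:400,:640];x=(u-c["cx"])/c["fx"];y=(v-c["cy"])/c["fy"];r=np.hypot(x,y)+1e-9
    k=np.tan(r)/r;P=np.stack([x*k*z,y*k*z,z],-1);T=c["mount"]
    P=P@T[:3,:3].T+T[:3,3];W=P@R.from_quat(s["eef_rot"]).as_matrix().T+s["ee_pos"];W[(z<=0)|(r>1.4)]=np.nan;return W
def ringfit(W,g,h=.07,tol=.0035,rmax=.042):
    w=W.reshape(-1,3);w=w[~np.isnan(w[:,0])];w=w[abs(w[:,2]-h)<tol]
    w=w[np.hypot(*(w[:,:2]-g).T)<rmax]
    g=np.array(g)
    for _ in range(8): # balance: centre from per-sector inner/outer mean radius
        d=w[:,:2]-g;a=np.arctan2(d[:,1],d[:,0]);r=np.hypot(*d.T);S=[];
        for k in range(24):
            m=np.abs(np.angle(np.exp(1j*(a-(k+.5)*np.pi/12))))<np.pi/24
            if m.sum()>2: S.append([np.cos((k+.5)*np.pi/12),np.sin((k+.5)*np.pi/12),1,(r[m].min()+r[m].max())/2])
        S=np.array(S);q=np.linalg.lstsq(S[:,:3],S[:,3],rcond=None)[0];g=g+q[:2]
    return g.round(4),q[2].round(4),len(S),np.std(S[:,3]).round(4),w[:,2].mean().round(4)
def local(P,s): # world delta (m) -> tool mm
    return (R.from_quat(s["eef_rot"]).inv().apply(np.array(P)-s["ee_pos"])*1000).round(1)
E
python3 - <<'E'
from h import *
s,c=pickle.load(open("pics/w1.pkl","rb"));W=wcloud(s,c)
print("wrist",ringfit(W,[.552,.082]))
for n in("top","side"): print(n,ringfit(cloud(pickle.load(open(f"pics/{n}0.pkl","rb"))),[.552,.082]))
w=W[160:185,420:448].reshape(-1,3);w=w[(w[:,2]>.125)&(w[:,2]<.145)];print("pin",len(w),((w.max(0)+w.min(0))/2).round(4),np.ptp(w,axis=0).round(3))
# ray-based rim: cream bright mask outer contour onto z=.07
im=c["image"];print(W[186,290],W[160,315],W[200,90])
w=W[165:225,60:120].reshape(-1,3);t=w[(w[:,2]>.104)&(w[:,2]<.116)];print("stem?",t.mean(0))
A=np.array([.6033,-.2245]);print("A",local([*A,.25],s))
E
```

```text
wrist (array([0.5528, 0.0838]), np.float64(0.0314), 24, np.float64(0.0002), np.float64(0.0698))
top (array([0.5496, 0.0828]), np.float64(0.0317), 24, np.float64(0.0006), np.float64(0.0694))
side (array([0.5512, 0.0821]), np.float64(0.0318), 24, np.float64(0.0006), np.float64(0.0695))
pin 185 [0.5653 0.2076 0.1307] [0.014 0.013 0.011]
[0.54140471 0.05853868 0.06901418] [0.52236358 0.0956566  0.07153056] [ 0.46176971 -0.21712212  0.07551996]
stem? [ 0.46354848 -0.22535086  0.10901034]
A [-161.7 -278.7    1.9]
```

>>> jog_arm(plan=[[0,0,0,-150,-280,0,0.15],[0,0,0,-150,-280,0,0.15],[0,0,0,-150,-280,0,0.15],[0,0,0,-150,-280,0,0.15],[0,0,0,-150,-280,0,0.15],[0,0,0,-150,-280,0,0.15],[0,0,0,-150,-280,0,0.15],[0,0,0,-150,-280,0,0.15],[0,0,0,-150,-280,0,0.15]])

```text
time: 2.25
ee_pos: [0.591, -0.2196, 0.2514]
eef_rot: [0.167, 0.986, 0.0, -0.0]
ft_force: [0.1, 0.4, -0.4]
width: 0.0499
grip_force: 0.0
```

```bash
cat > lookc.py <<'E'
from bench import status,camera
from h import *
import sys
s=status.read_state();c=camera("wrist");W=wcloud(s,c);g=np.array(eval(sys.argv[1]))
w=W.reshape(-1,3);w=w[np.hypot(*(w[:,:2]-g).T)<.04]
t=w[(w[:,2]>.104)&(w[:,2]<.116)];print("t",s["time"],"tcp",s["ee_pos"].round(4),"stemtop",len(t),((t.max(0)+t.min(0))/2).round(4),np.ptp(t,axis=0).round(3))
m=(w[:,2]>.066)&(w[:,2]<.074);h=w[m];print("shoulder",len(h),((h.max(0)+h.min(0))/2).round(4),np.ptp(h,axis=0).round(3))
p=(t.max(0)+t.min(0))/2;print("to grasp",local([p[0],p[1],.078],s))
E
python3 lookc.py "[.6035,-.224]"
```

```text
t 2.25 tcp [ 0.591  -0.2196  0.2514] stemtop 421 [ 0.6063 -0.2236  0.1081] [0.024 0.023 0.008]
shoulder 1011 [ 0.606  -0.2235  0.0698] [0.052 0.052 0.007]
to grasp [-15.9   1.2 173.4]
```

>>> jog_arm(plan=[[0,0,0,-14.5,1,30,0.15],[0,0,0,-14.5,1,80,0.15],[0,0,0,-14.5,1,130,0.15],[0,0,0,-14.5,1,155,0.15],[0,0,0,-14.5,1,173,0.15],[0,0,0,-14.5,1,173,0.15],[0,0,0,-14.5,1,173,-1],[0,0,0,-14.5,1,173,-1],[0,0,0,-14.5,1,173,-1],[0,0,0,-14.5,1,173,-1],[0,0,0,-14.5,1,173,-1]], squeeze=25)

```text
time: 3.4
ee_pos: [0.6055, -0.224, 0.0797]
eef_rot: [0.167, 0.986, 0.0, 0.001]
ft_force: [0.2, 0.8, 3.8]
width: 0.0234
grip_force: 25.0
```

>>> jog_arm(plan=[[0,0,0,0,0,-40,-1],[0,0,0,0,0,-90,-1],[0,0,0,0,0,-140,-1],[0,0,0,40,70,-150,-1],[0,0,0,152,272,-150,-1],[0,0,0,152,272,-150,-1],[0,0,0,152,272,-150,-1],[0,0,0,152,272,-150,-1],[0,0,0,152,272,-150,-1],[0,0,0,152,272,-150,-1],[0,0,0,152,272,-150,-1]])

```text
time: 4.5
ee_pos: [0.5506, 0.0859, 0.2288]
eef_rot: [0.165, 0.986, 0.0, -0.0]
ft_force: [-0.2, -0.9, -1.4]
width: 0.0234
grip_force: 25.0
```

```bash
cat > rel.py <<'E'
# held coupler axis vs sleeve, per camera
from bench import status,camera
from h import *
s=status.read_state();p=s["ee_pos"];sh=p[2]-.009
sh0=p[2]-.078+.07
print("t",s["time"],"tcp",p.round(4),"w",s["width"].round(4))
for n in("top","side","wrist"):
    c=camera(n);pickle.dump((s,c),open(f"pics/rel_{n}.pkl","wb"));W=cloud(c) if n!="wrist" else wcloud(s,c)
    w=W.reshape(-1,3);w=w[np.hypot(*(w[:,:2]-p[:2]).T)<.036]
    b=w[(w[:,2]>sh0-.062)&(w[:,2]<sh0-.003)]
    o=[]
    if len(b)>20:
        f=fit(b);o=[f[0].round(4),f[1].round(4),b[:,2].min().round(3)]
    q=w[abs(w[:,2]-sh0)<.005]
    print(n,len(b),o,"shoulder",len(q),((q.max(0)+q.min(0))/2).round(4) if len(q) else "")
    cv2.imwrite(f"pics/rel_{n}.png",c["image"][...,::-1])
E
python3 rel.py
```

```text
Traceback (most recent call last):
  File "rel.py", line 6, in <module>
    print("t",s["time"],"tcp",p.round(4),"w",s["width"].round(4))
                                             ^^^^^^^^^^^^^^^^
AttributeError: 'float' object has no attribute 'round'
```

```bash
sed -i 's/,"w",s\["width"\].round(4)//' rel.py; python3 rel.py
```

```text
t 4.5 tcp [0.5506 0.0859 0.2288]
top 0 [] shoulder 0 
side 464 [array([0.5496, 0.0815]), np.float64(0.024), np.float64(0.159)] shoulder 134 [0.5482 0.0713 0.2186]
wrist 1134 [array([0.5486, 0.0872]), np.float64(0.0234), np.float64(0.159)] shoulder 2076 [0.5422 0.0874 0.2207]
```

```bash
cat > fr.py <<'E'
from h import *
from scipy.optimize import least_squares
def fixr(W,g,z0,z1,r=.026):
    w=W.reshape(-1,3);w=w[np.hypot(*(w[:,:2]-g).T)<.034];w=w[(w[:,2]>z0)&(w[:,2]<z1)]
    q=least_squares(lambda c:np.hypot(*(w[:,:2]-c).T)-r,g,loss="soft_l1",f_scale=.001).x
    return q.round(4),len(w),np.std(np.hypot(*(w[:,:2]-q).T)).round(4)
E
python3 - <<'E'
from fr import *
c=pickle.load(open("pics/side0.pkl","rb"));W=cloud(c)
print(fixr(W,[.6035,-.2245],.01,.064),fixr(W,[.4615,-.229],.01,.064))
for n in("side","wrist"):
    s,c=pickle.load(open(f"pics/rel_{n}.pkl","rb"));W=cloud(c) if n=="side" else wcloud(s,c)
    z=s["ee_pos"][2]-.008
    print(n,fixr(W,[.551,.084],z-.06,z-.006),np.nanmax(W[...,2]))
    if n=="side": print(ringfit(W,[.5512,.0825]))
from bench import status;print(status.read_state()["ee_pos"])
E
```

```text
(array([ 0.6047, -0.2238]), 292, np.float64(0.0005)) (array([ 0.4621, -0.2284]), 249, np.float64(0.0004))
side (array([0.5505, 0.0836]), 412, np.float64(0.0008)) 0.6285264471961741
(array([0.5513, 0.0821]), np.float64(0.0315), 24, np.float64(0.0005), np.float64(0.0695))
wrist (array([0.5513, 0.0864]), 989, np.float64(0.0003)) 0.3512583748253649
[0.55148034 0.0810221  0.22896233]
```

>>> jog_arm(plan=[[0,0,0,0,0,0,-1],[0,0,0,0,0,0,-1],[0,0,0,0,0,0,-1]])

```text
time: 4.95
ee_pos: [0.5514, 0.0822, 0.2289]
eef_rot: [0.168, 0.986, -0.0, -0.0]
ft_force: [0.2, -0.0, -0.9]
width: 0.023
grip_force: 25.0
```

```bash
cat > rel.py <<'E'
from bench import status,camera
from fr import *
s=status.read_state();p=s["ee_pos"];z=p[2]-.008;print("t",s["time"],"tcp",p.round(4),s["eef_rot"].round(3))
for n in("side","wrist"):
    if n=="wrist": s=status.read_state()
    c=camera(n);W=cloud(c) if n=="side" else wcloud(s,c)
    print(n,fixr(W,p[:2],z-.06,z-.006))
    w=W.reshape(-1,3);w=w[np.hypot(*(w[:,:2]-p[:2]).T)<.03];print("low z",np.nanpercentile(w[w[:,2]>.09,2],1).round(4))
    try: print("sleeve",ringfit(W,[.5512,.0825]))
    except Exception as e: print(e)
    cv2.imwrite(f"pics/rel_{n}.png",c["image"][...,::-1])
print(status.read_state()["ee_pos"])
E
python3 rel.py
```

```text
t 4.95 tcp [0.5514 0.0822 0.2289] [ 0.168  0.986 -0.    -0.   ]
side (array([0.5508, 0.0824]), 410, np.float64(0.0008))
low z 0.1519
sleeve (array([0.5513, 0.0821]), np.float64(0.0317), 24, np.float64(0.0004), np.float64(0.0694))
wrist (array([0.5521, 0.0829]), 986, np.float64(0.0003))
low z 0.1686
sleeve (array([0.5541, 0.0832]), np.float64(0.0324), 15, np.float64(0.0006), np.float64(0.0699))
[0.55127158 0.08262183 0.22892804]
```

>>> jog_arm(plan=[[0,0,0,-0.7,0.6,40,-1],[0,0,0,-0.7,0.6,70,-1],[0,0,0,-0.7,0.6,73,-1],[0,0,0,-0.7,0.6,77,-1],[0,0,0,-0.7,0.6,80,-1],[0,0,0,-0.7,0.6,83,-1],[0,0,0,-0.7,0.6,86,-1],[0,0,0,-0.7,0.6,89,-1]])

```text
time: 5.85
ee_pos: [0.5524, 0.0834, 0.1403]
eef_rot: [0.167, 0.986, 0.0, 0.0]
ft_force: [-0.1, 0.6, -2.2]
width: 0.0232
grip_force: 25.0
```

>>> jog_arm(plan=[[0,0,0,0,0,5,-1],[0,0,0,0,0,10,-1],[0,0,0,0,0,15,-1],[0,0,0,0,0,18,-1],[0,0,0,0,0,20,-1],[0,0,0,0,0,22,-1],[0,0,0,0,0,24,-1]])

```text
time: 6.55
ee_pos: [0.5522, 0.0834, 0.1159]
eef_rot: [0.167, 0.986, 0.0, 0.0]
ft_force: [0.3, 0.5, -0.9]
width: 0.0234
grip_force: 25.0
```

>>> jog_arm(plan=[[0,0,0,0,0,4,-1],[0,0,0,0,0,8,-1],[0,0,0,0,0,12,-1],[0,0,0,0,0,16,-1],[0,0,0,0,0,20,-1],[0,0,0,0,0,23,-1]])

```text
time: 7.15
ee_pos: [0.5519, 0.0833, 0.0925]
eef_rot: [0.167, 0.986, -0.0, -0.0]
ft_force: [0.7, -0.3, -2.3]
width: 0.0234
grip_force: 25.0
```

>>> jog_arm(plan=[[0,0,0,0,0,1.5,-1],[0,0,0,0,0,3,-1],[0,0,0,0,0,3,-1],[0,0,0,0,0,2,0],[0,0,0,0,0,2,0],[0,0,0,0,0,2,0],[0,0,0,0,0,-20,0],[0,0,0,0,0,-60,0],[0,0,0,0,0,-100,0],[0,0,0,0,0,-100,0]])

```text
time: 8.15
ee_pos: [0.5548, 0.0837, 0.1983]
eef_rot: [0.167, 0.986, 0.002, 0.004]
ft_force: [0.7, -0.2, -0.3]
width: 0.0435
grip_force: 0.0
```

```bash
python3 - <<'E'
from bench import status,camera
from h import *
s=status.read_state()
for n in("wrist","side"):
    c=camera(n);W=wcloud(s,c) if n=="wrist" else cloud(c)
    w=W.reshape(-1,3);v=w[np.hypot(*(w[:,:2]-[.5515,.083]).T)<.04]
    t=v[(v[:,2]>.117)&(v[:,2]<.160)];h=v[(v[:,2]>.074)&(v[:,2]<.112)]
    print(n,"stem",len(t),((t.max(0)+t.min(0))/2).round(4),np.median(t[:,2]).round(4),"shoulder",len(h),np.median(h[:,2]).round(4))
    hs=cv2.cvtColor(c["image"],cv2.COLOR_RGB2HSV);m=(hs[...,1]>150)&((hs[...,0]<8)|(hs[...,0]>172))&(np.hypot(W[...,0]-.565,W[...,1]-.2075)<.03)&(W[...,2]>.128)
    q=W[m];print("pin",len(q),((q.max(0)+q.min(0))/2).round(4),"tcp",s["ee_pos"].round(4),local([*((q.max(0)+q.min(0))/2)[:2],.106],s))
E
```

```text
wrist stem 670 [0.552  0.0836 0.1205] 0.122 shoulder 1691 0.082
pin 243 [0.5651 0.2072 0.1326] tcp [0.5548 0.0837 0.1983] [ 31.6 119.5  92.7]
side stem 72 [0.5506 0.0826 0.1208] 0.1218 shoulder 305 0.0821Traceback (most recent call last):
  File "<stdin>", line 10, in <module>
    return umr_maximum(a, axis, None, out, keepdims, initial, where)
ValueError: zero-size array to reduction operation maximum which has no identity
```

>>> jog_arm(plan=[[0,0,0,29,121,0,0],[0,0,0,29,121,0,0],[0,0,0,29,121,0,0],[0,0,0,29,121,0,0],[0,0,0,29,121,40,0],[0,0,0,29,121,70,0],[0,0,0,29,121,87,0],[0,0,0,29,121,87,0],[0,0,0,29,121,87,-1],[0,0,0,29,121,87,-1],[0,0,0,29,121,87,-1],[0,0,0,29,121,87,-1]], squeeze=10)

```text
time: 9.45
ee_pos: [0.565, 0.2073, 0.1068]
eef_rot: [0.167, 0.986, 0.0, 0.001]
ft_force: [-1.0, -0.0, 0.1]
width: 0.0191
grip_force: 0.0
```

```bash
python3 - <<'E'
from bench import status
from h import *
s=status.read_state();p=s["ee_pos"];H=np.array([.604,.0983]);print(p.round(4))
d=p[:2]-H;a0=np.arctan2(d[1],d[0]);r=np.hypot(*d);print(r,np.degrees(a0))
for a in np.linspace(a0,np.radians(172.6),9)[1:]:
    print(np.degrees(a).round(1),local([*(H+.115*np.array([np.cos(a),np.sin(a)])+(r-.115)*np.array([np.cos(a),np.sin(a)])),p[2]],s))
E
```

```text
[0.565  0.2073 0.1068]
0.11578976962896999 109.6888085311402
117.6 [ 11.6 -10.8  -0. ]
125.4 [ 21.7 -23.1  -0. ]
133.3 [ 30.  -36.6  -0.1]
141.1 [ 36.3 -51.2  -0.1]
149.0 [ 40.6 -66.5  -0.1]
156.9 [ 42.8 -82.2  -0.1]
164.7 [ 42.8 -98.1  -0.2]
172.6 [  40.6 -113.8   -0.2]
```

>>> jog_arm(plan=[[0,0,0,0,0,0,-1],[0,0,0,0,0,0,-1],[0,0,0,6,-5,0,-1],[0,0,0,11.5,-11,0,-1],[0,0,0,17,-17,0,-1],[0,0,0,21.5,-23,0,-1],[0,0,0,26,-30,0,-1],[0,0,0,30,-37,0,-1],[0,0,0,33.5,-44,0,-1],[0,0,0,36.5,-51,0,-1],[0,0,0,39,-59,0,-1],[0,0,0,40.5,-66,0,-1]])

```text
time: 10.65
ee_pos: [0.504, 0.1575, 0.106]
eef_rot: [0.167, 0.986, 0.0, -0.0]
ft_force: [-1.2, 2.1, 4.5]
width: 0.0134
grip_force: 10.0
```

>>> jog_arm(plan=[[0,0,0,1.5,-8,0,-1],[0,0,0,2,-16,0,-1],[0,0,0,2.2,-24,0,-1],[0,0,0,2,-32,0,-1],[0,0,0,1,-38,0,-1],[0,0,0,0.5,-43,0,-1],[0,0,0,0.2,-46,0,-1]])

```text
time: 11.35
ee_pos: [0.4893, 0.1142, 0.1059]
eef_rot: [0.167, 0.986, -0.0, 0.0]
ft_force: [1.4, 1.3, 0.9]
width: 0.0138
grip_force: 10.0
```

>>> jog_arm(plan=[[0,0,0,-0.3,-1.5,0,-1],[0,0,0,-0.5,-3,0,-1],[0,0,0,-0.5,-3,0,-1]])

```text
time: 11.65
ee_pos: [0.4889, 0.1123, 0.1059]
eef_rot: [0.167, 0.986, 0.0, 0.0]
ft_force: [2.5, 2.2, -0.2]
width: 0.0139
grip_force: 10.0
```

>>> jog_arm(plan=[[0,0,0,-0.3,-1.5,0,-1],[0,0,0,-0.5,-3,0,-1],[0,0,0,-0.5,-3,0,-1]])

```text
time: 11.95
ee_pos: [0.4888, 0.1121, 0.106]
eef_rot: [0.166, 0.986, 0.002, 0.001]
ft_force: [6.0, 14.1, -6.1]
width: 0.0136
grip_force: 10.0
```

>>> jog_arm(plan=[[0,0,0,0.3,1.5,0,-1],[0,0,0,0.3,1.5,0,-0.4],[0,0,0,0.3,1.5,0,-0.4],[0,0,0,0.3,1.5,0,-0.4],[0,0,0,0.3,1.5,-40,-0.4],[0,0,0,0.3,1.5,-90,-0.2],[0,0,0,0.3,1.5,-130,0],[0,0,0,0.3,1.5,-130,0.15],[0,0,0,0.3,1.5,-130,0.15]])

```text
time: 12.85
ee_pos: [0.4886, 0.1101, 0.2364]
eef_rot: [0.167, 0.986, 0.0, 0.0]
ft_force: [0.4, 0.4, -1.0]
width: 0.0468
grip_force: 0.0
```

```bash
python3 - <<'E'
from bench import status,camera
from h import *
s=status.read_state();print(s["ee_pos"].round(4),s["time"])
for n in("wrist","side","top"):
    c=camera(n);W=wcloud(s,c) if n=="wrist" else cloud(c)
    hs=cv2.cvtColor(c["image"],cv2.COLOR_RGB2HSV);m=(hs[...,1]>150)&((hs[...,0]<8)|(hs[...,0]>172))&(np.hypot(W[...,0]-.489,W[...,1]-.112)<.03)&(W[...,2]>.128)&(W[...,2]<.14)
    q=W[m];print(n,"pin",len(q),((q.max(0)+q.min(0))/2).round(4) if len(q) else "")
    h=W.reshape(-1,3);h=h[np.hypot(*(h[:,:2]-[.5515,.083]).T)<.03];t=h[(h[:,2]>.112)&(h[:,2]<.16)];print("stem",len(t),np.median(t,0).round(4) if len(t) else "")
    if n=="side": cv2.imwrite("pics/shut.png",cv2.resize(c["image"][120:260,220:400,::-1],None,fx=4,fy=4))
    if n=="wrist": cv2.imwrite("pics/shutw.png",c["image"][...,::-1])
B=[.462,-.2285];print(local([*B,.25],s))
E
```

```text
[0.4886 0.1101 0.2364] 12.85
wrist pin 185 [0.4899 0.113  0.1327]
stem 2 [0.5412 0.0889 0.1123]
side pin 31 [0.489  0.1124 0.1322]
stem 87 [0.5496 0.0805 0.1206]
top pin 0 
stem 0 
[ -86.6 -328.4  -13.8]
```

View pics/shut.png

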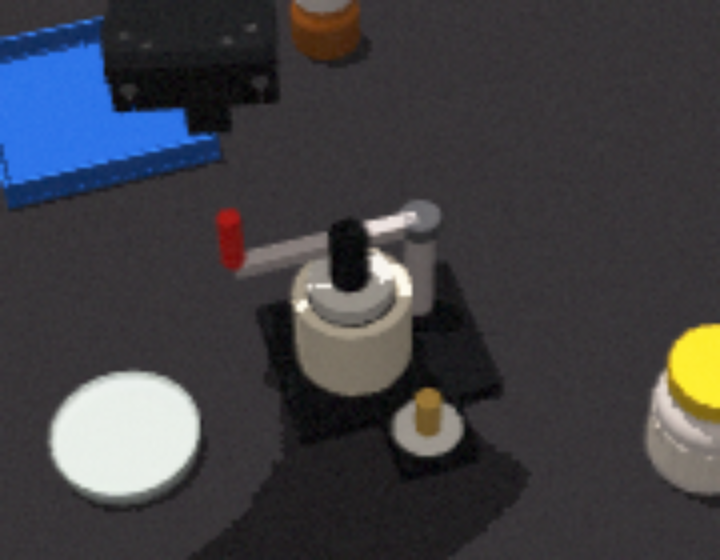

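Shut over the shoulder: the pin is at crop (230,240), and the bar runs behind the stem to the hub at (421,215). Next is the second coupler.

>>> jog_arm(plan=[[0,0,0,-87,-328,0,0.15],[0,0,0,-87,-328,0,0.15],[0,0,0,-87,-328,0,0.15],[0,0,0,-87,-328,0,0.15],[0,0,0,-87,-328,0,0.15],[0,0,0,-87,-328,0,0.15],[0,0,0,-87,-328,0,0.15],[0,0,0,-87,-328,0,0.15],[0,0,0,-87,-328,0,0.15],[0,0,0,-87,-328,0,0.15],[0,0,0,-87,-328,0,0.15]])

```text
time: 14.1
ee_pos: [0.4627, -0.2266, 0.2355]
eef_rot: [0.166, 0.986, 0.0, -0.0]
ft_force: [0.2, -0.1, -0.1]
width: 0.0498
grip_force: 0.0
```

```bash
python3 lookc.py "[.462,-.2285]"
```

```text
t 14.1 tcp [ 0.4627 -0.2266  0.2355] stemtop 476 [ 0.4636 -0.2276  0.1079] [0.024 0.023 0.008]
shoulder 1147 [ 0.4632 -0.2277  0.0702] [0.051 0.051 0.007]
to grasp [ -1.3  -0.7 157.5]
```

>>> jog_arm(plan=[[0,0,0,0,-1,45,0.15],[0,0,0,0,-1,95,0.15],[0,0,0,0,-1,130,0.15],[0,0,0,0,-1,150,0.15],[0,0,0,0,-1,157,0.15],[0,0,0,0,-1,157,-1],[0,0,0,0,-1,157,-1],[0,0,0,0,-1,157,-1],[0,0,0,0,-1,157,-1],[0,0,0,0,-1,157,-1]], squeeze=25)

```text
time: 15.15
ee_pos: [0.4628, -0.229, 0.0797]
eef_rot: [0.167, 0.986, 0.0, 0.001]
ft_force: [0.3, 1.1, 4.3]
width: 0.0232
grip_force: 25.0
```

>>> jog_arm(plan=[[0,0,0,0,0,-40,-1],[0,0,0,0,0,-90,-1],[0,0,0,0,0,-140,-1],[0,0,0,10,30,-170,-1],[0,0,0,190,571,-170,-1],[0,0,0,190,571,-170,-1],[0,0,0,190,571,-170,-1],[0,0,0,190,571,-170,-1],[0,0,0,190,571,-170,-1],[0,0,0,190,571,-170,-1],[0,0,0,190,571,-170,-1],[0,0,0,190,571,-170,-1]])

```text
time: 16.35
ee_pos: [0.468, 0.2045, 0.2491]
eef_rot: [0.167, 0.986, 0.0, 0.0]
ft_force: [1.1, -0.4, -1.4]
width: 0.0234
grip_force: 25.0
```

```bash
python3 - <<'E'
from bench import status
from h import *
s=status.read_state();print(s["ee_pos"].round(4),local([.471,.373,.085],s))
E
```

```text
[0.468  0.2045 0.2491] [ 52.7 160.  164.1]
```

>>> jog_arm(plan=[[0,0,0,48,144,0,-1],[0,0,0,48,144,0,-1],[0,0,0,48,144,0,-1],[0,0,0,48,144,0,-1],[0,0,0,48,144,0,-1],[0,0,0,48,144,0,-1],[0,0,0,48,144,0,-1]])

```text
time: 17.05
ee_pos: [0.4712, 0.3528, 0.2493]
eef_rot: [0.168, 0.986, 0.0, 0.0]
ft_force: [0.1, -0.8, -2.4]
width: 0.0231
grip_force: 25.0
```

```bash
python3 - <<'E'
from bench import status,camera
from h import *
s=status.read_state();print(s["ee_pos"].round(4),local([.471,.373,.085],s))
c=camera("wrist");W=wcloud(s,c);hs=cv2.cvtColor(c["image"],cv2.COLOR_RGB2HSV)
m=(hs[...,0]>100)&(hs[...,0]<130)&(hs[...,1]>150)&(W[...,2]>.015)&(W[...,2]<.028)
q=W[m];print(len(q),q.min(0),q.max(0),cv2.minAreaRect((q[:,:2]*1000).astype(np.float32)))
b=W.reshape(-1,3);b=b[np.hypot(*(b[:,:2]-s["ee_pos"][:2]).T)<.03];print("lowest held",np.nanpercentile(b[b[:,2]>.1,2],1))
E
```

```text
[0.4712 0.3528 0.2493] [  6.9  18.9 164.3]
658 [0.39167948 0.29015878 0.01507592] [0.55182545 0.44881368 0.02472425] ((470.2823791503906, 368.0753173828125), (150.10792541503906, 149.04037475585938), 84.2556381225586)
lowest held 0.18914876226379623
```

>>> jog_arm(plan=[[0,0,0,6,14,20,-1],[0,0,0,6,14,70,-1],[0,0,0,6,14,120,-1],[0,0,0,6,14,150,-1],[0,0,0,6,14,158,-1],[0,0,0,6,14,162,-1],[0,0,0,6,14,164,-1],[0,0,0,6,14,165,-1]])

```text
time: 17.9
ee_pos: [0.4705, 0.3703, 0.0858]
eef_rot: [0.167, 0.986, 0.001, 0.001]
ft_force: [0.2, 0.1, -2.6]
width: 0.0236
grip_force: 25.0
```

>>> jog_arm(plan=[[0,0,0,0,0,1,-1],[0,0,0,0,0,2,-1],[0,0,0,0,0,2.5,-1],[0,0,0,0,0,2.5,-1]])

```text
time: 18.3
ee_pos: [0.4705, 0.3704, 0.0836]
eef_rot: [0.167, 0.986, 0.001, 0.001]
ft_force: [-1.1, -1.6, 9.6]
width: 0.0233
grip_force: 25.0
```

Contact at 9.6 N, so I'll release and retreat.

>>> jog_arm(plan=[[0,0,0,0,0,-0.5,0],[0,0,0,0,0,-0.5,0],[0,0,0,0,0,-0.5,0.1],[0,0,0,0,0,-0.5,0.1],[0,0,0,0,0,-20,0.1],[0,0,0,0,0,-60,0.1],[0,0,0,0,0,-110,0.1],[0,0,0,0,0,-150,0.1],[0,0,0,60,60,-150,0.1],[0,0,0,60,120,-150,0.1],[0,0,0,60,120,-150,0.1],[0,0,0,60,120,-150,0.1]])

```text
time: 19.5
ee_pos: [0.4493, 0.5081, 0.2294]
eef_rot: [0.164, 0.986, -0.0, -0.001]
ft_force: [-0.5, -0.4, -0.8]
width: 0.0476
grip_force: 0.0
```

```bash
python3 - <<'E'
from bench import camera
import cv2,numpy as np
from h import *
c=camera("side");W=cloud(c)
for n,g in(("tray",(.4705,.3704)),("gauge",(.5515,.083))):
    w=W.reshape(-1,3);w=w[np.hypot(*(w[:,:2]-g).T)<.035];print(n,np.nanmax(w[:,2]))
cv2.imwrite("pics/end.png",cv2.resize(c["image"][40:260,180:440,::-1],None,fx=2.7,fy=2.7))
E
```

```text
tray 0.11603873438228429
gauge 0.1240701606859892
```

View pics/end.png

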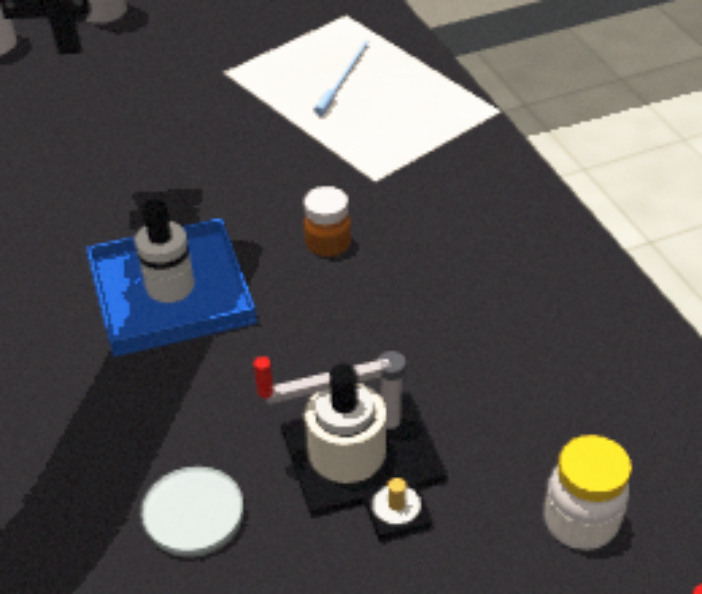

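The second coupler stands upright in the tray at about (165,255). The first is home in the gauge with the lever shut over it at (330,380), and the jar, pot and dish haven't moved.

```bash
python3 -c "
from bench import order;print(order.close_job())"
```

```text
the job is handed in; nothing more can be done
None
```

The job is handed in after about 20 s of robot time: the first coupler I tried, the one farther from the robot, slid fully home and is locked in the gauge, and the other stands upright in the blue tray without a trial of its own, since exactly one fits.

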